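# Seed containers from the ledge to the pine rack, order reversed

## Task

The tin, the crock, the wooden box and the pot stand on the white ledge strip in the order they were filled. Move all four into the pine rack in the reverse order, one standing upright on the floor of each compartment, so that the one now at the left end of the ledge (left as the robot faces it) ends in the rightmost compartment and so on. Set each down without dropping or tipping it over, and let go of it.

Things in the scene. Friction and masses are not known exactly. Their poses are not given: they have to be found in the camera images.
- tin: closed stainless tin, a plain upright cylinder 44 mm in diameter and 84 mm high (its lid, the top 14 mm, is 45 mm in diameter); tallest of the four, 120 g. Origin: centre of its underside, z up. Mass may differ from this by some 20 percent.
- crock: white stoneware crock, 52 mm in diameter at the belly, with a cylindrical cork stopper 45 mm in diameter filling the top 22 mm; 74 mm high overall; 160 g; best gripped by the stopper, which is fixed to it. Origin: centre of its underside, z up. Mass may differ from this by some 20 percent.
- box: square wooden seed box with a fixed lid, 46 x 46 mm in plan and 66 mm high; x and y axes are normal to its sides; starts within 0.2 rad of square to its pad; 100 g. Origin: centre of its underside, z up. Mass may differ from this by some 20 percent.
- pot: small open terracotta pot, 66 mm high, foot 38 mm in diameter, with a vertical rim band 56 mm in outer diameter over the top 21 mm (wall 4 mm); empty; 110 g; grip across the outside of the rim band. Origin: centre of its underside, z up. Mass may differ from this by some 20 percent.
- pad_tin: fixed square cork pad, 66 x 66 x 5 mm, on which the tin stands at the start. Four such pads, 82 mm apart centre to centre, make the row on the white laminate ledge strip (18 mm high, 86 mm wide; pad tops 23 mm above the bench; pine cheeks 30 mm high at its two ends). Origin: centre of the pad's underside; its x points away from the robot across the row, its y along the row to the robot's left (the row is turned at most 0.12 rad from the world y axis). It never moves.
- pad_crock: fixed square cork pad, 66 x 66 x 5 mm, on which the crock stands at the start. Four such pads, 82 mm apart centre to centre, make the row on the white laminate ledge strip (18 mm high, 86 mm wide; pad tops 23 mm above the bench; pine cheeks 30 mm high at its two ends). Origin: centre of the pad's underside; its x points away from the robot across the row, its y along the row to the robot's left (the row is turned at most 0.12 rad from the world y axis). It never moves.
- pad_box: fixed square cork pad, 66 x 66 x 5 mm, on which the box stands at the start. Four such pads, 82 mm apart centre to centre, make the row on the white laminate ledge strip (18 mm high, 86 mm wide; pad tops 23 mm above the bench; pine cheeks 30 mm high at its two ends). Origin: centre of the pad's underside; its x points away from the robot across the row, its y along the row to the robot's left (the row is turned at most 0.12 rad from the world y axis). It never moves.
- pad_pot: fixed square cork pad, 66 x 66 x 5 mm, on which the pot stands at the start. Four such pads, 82 mm apart centre to centre, make the row on the white laminate ledge strip (18 mm high, 86 mm wide; pad tops 23 mm above the bench; pine cheeks 30 mm high at its two ends). Origin: centre of the pad's underside; its x points away from the robot across the row, its y along the row to the robot's left (the row is turned at most 0.12 rad from the world y axis). It never moves.
- rack: fixed pine rack, 90 x 336 mm, with a row of four open square compartments, each 74 x 74 mm inside; floor top 8 mm and wall tops 30 mm above the bench, walls 8 mm thick. Origin: centre of its underside; x points away from the robot across the row, y along the row to the robot's left; compartment centres at x = 0, y = +123, +41, -41, -123 mm. It is turned at most 0.12 rad and may lie nearer the robot or farther than the ledge strip.
There are look-alikes about, which are no part of the job. Leave any blue, green or yellow look-alike of the crock alone.

How it is judged:
By the outcome, as a careful person would: the job done as asked, in the order asked, and still so for the second after the job is handed in, with the robot touching nothing.
It also fails if it takes over 88 s, if anything falls off the work surface, if the arm or the gripper's body presses on something with over 40 N, if the wrist force passes 120 N, or if a joint passes its speed limit or range.

## Robot

A 7-joint arm with a two-finger parallel gripper is mounted at the origin on the work surface. World frame = base frame: x ahead of the robot, y to its left, z up, the work surface at z = 0. Lengths are in m, angles in rad, forces in N, time in s.
With the tool pointing down it reaches from about 0.4 to 0.925 m from the base axis. Payload 5.6 kg.
Tool frame: the origin (TCP) lies midway between the tips of the shut fingers; the grasp point (between the pads) lies 19 mm behind it; z points along the fingers, y is the line along which they close (so a half turn about z gives the same grasp; the last joint's range is limited). The gripper opens to 85 mm and grips with 20 to 120 N. Pads are 22 mm wide; open, the fingers measure 114 mm over their backs; the gripper's body (76 mm by 85 mm) begins 54 mm behind the grasp point. The pads swing forward as they close: fully open they stand 13 mm farther back than shut.
Start: joints at [1.067, 0.468, -0.012, 1.603, 0.006, 1.071, -0.056], TCP at [0.289, -0.582, 0.192] pointing down, gripper open.
Joint ranges: [-2.53, 2.53], [-0.31, 2.02], [-1.57, 1.55], [0.28, 2.44], [-1.29, 4.43], [0.15, 1.84], [-2.92, 2.92]. Speed limits (rad/s): [2.57, 2.57, 3.14, 3.14, 3.14, 3.14, 3.14].

## Interface

Orientations are given as a unit quaternion [x, y, z, w].
In Python, from workcell import bot gives the robot as it stands.
- The arm moves only by the tool servo_tool, never from a script. Its argument "steps" is a list of rows, each a list of 6 numbers: the shift along the tool's x, y, z in mm, then the turn, a rotation vector about the tool's x, y, z in degrees. A call has 1 to 8 rows; each row shifts and turns the commanded pose from where the row before left it, along the tool's axes as they then stand; what a row does not reach is not made up. A row lasts 1/10 s, in which the tool goes at most 50 mm and 8.59 degrees, less where a joint would pass 70% of its speed; a pose out of reach is approached as far as the arm can. A call with a gripper value outside its range is refused whole. "gripper" is the opening in per cent of the stroke, from 0 (shut) to 100 (fully open), set as the call begins (left out, the last holds). The fingers move at their own pace and stop on an object; "newtons" is the grip in N (left out, the last holds). Time passes only in rows, so rows that do not move let the fingers close. It gives the time, the measured TCP pose, the force, the opening and the grip force at its end, in the units of the state.
- bot.sense(): the state, without advancing time (a new reading comes with each control period).
- bot.grab_frame(name): name is "scene" or "top" or "wrist"; returns (picture, depth): 400x640x3 uint8, red, green, blue; 400x640 float32, m along the optical axis (not along the pixel's ray), 0 where there is no reading.
- bot.camera_model(name): a dict with "camera_matrix" (3x3 intrinsics, pixels), "pose" (4x4, takes a point from camera to world coordinates). Camera axes: x right, y down, z forward; pixel columns grow to the right and rows downward; lengths in m; the calibration is good to about 2 mm. A picture is of the moment at which its call begins: read the wrist's pose just before it. camera_model takes no time and is no camera call; for the wrist camera it gives the pose at the moment of the call.
- bot.sign_off(): hands the job in; it is judged then, once.
The state is a dict: "time": time; "qpos": joint angles; "dq": joint speeds; "tau": joint torques, N m; "tool_pos": TCP position; "tool_rot": TCP orientation; "force": force on the tool from outside, world axes, zero at the start; "wrist_torque": the same for the moment, N m; "grip_width": finger opening in m; "gripper_force": force on a finger pad.
Only numpy, scipy, OpenCV 4.12 (cv2) and the standard library are available. Lean on these libraries where they do the work, as an engineer would, in place of code of your own. Each camera call takes 0.05 s, during which the arm holds its last target. There are 200 camera calls.

## Working session

There is one attempt and no reset: what is moved stays moved. The work goes in short steps, Python scripts to look and compute and a tool call to move; the robot and the scene stay as the last step left them, time stands still between calls to the robot, and variables do not carry over. Pictures are saved under pics/ and viewed, at most 14 in all, crops included, and the job is handed in when it is done.

Besides the shell and the picture viewer there is one more tool, called after "Call:" as name(argument=value, ...), one argument or row to a line, values as JSON. servo_tool: Moves the arm, as the interface text tells. Its arguments: {"type":"object","properties":{"steps":{"type":"array","items":{"type":"array","items":{"type":"number"}}},"gripper":{"type":"number"},"newtons":{"type":"number"}},"required":["steps"]}

```bash
mkdir -p pics; ls
cat > h.py <<'E'
import numpy as np,cv2
from workcell import bot
def grab(n,f=None):
    m=bot.camera_model(n); im,d=bot.grab_frame(n)
    if f: cv2.imwrite('pics/'+f,im[:,:,::-1]); 
    np.savez('/tmp/'+n,im=im,d=d,K=m['camera_matrix'],P=m['pose'])
    return im,d,np.array(m['camera_matrix']),np.array(m['pose'])
def cloud(d,K,P):
    v,u=np.mgrid[:d.shape[0],:d.shape[1]]
    p=np.stack([(u-K[0,2])/K[0,0]*d,(v-K[1,2])/K[1,1]*d,d],-1)
    w=p@P[:3,:3].T+P[:3,3]; w[d<=0]=np.nan
    return w
E
python3 - <<'E'
from h import *
for n in('top','scene'):
    im,d,K,P=grab(n,n+'1.png'); print(P.round(3),K[0,0])
s=bot.sense();print(s)
E
```

```text
pics
[[-0.005 -0.997  0.079  0.538]
 [-1.     0.005  0.002 -0.018]
 [-0.003 -0.079 -0.997  0.716]
 [ 0.     0.     0.     1.   ]] 400.3570325713301
[[ 0.403  0.731 -0.55   1.08 ]
 [ 0.915 -0.324  0.241 -0.237]
 [-0.002 -0.6   -0.8    0.742]
 [ 0.     0.     0.     1.   ]] 501.26591616336464
{'time': 0.1, 'qpos': array([ 1.06697682,  0.46827458, -0.01161561,  1.60354437,  0.00599479,
        1.07143617, -0.05628525]), 'dq': array([-7.36525640e-04, -2.93389168e-03,  2.73584184e-04, -2.89928801e-03,
       -1.76739807e-03, -1.68401276e-04, -5.54316263e-06]), 'tau': array([ 1.18649736e-03, -5.33518195e+01,  2.13118899e-02, -2.51965696e+01,
        1.14457813e-02,  4.31009685e-03, -2.93051369e-05]), 'tool_pos': array([ 0.28872906, -0.58170294,  0.19103777]), 'tool_rot': array([ 9.73577226e-01,  2.28356570e-01, -2.37569735e-04, -7.78478262e-04]), 'force': array([ 0.19715176, -0.82058985, -0.78748021]), 'wrist_torque': array([-0.05266326, -0.01880955, -0.01510105]), 'gripper_force': 0.0, 'grip_width': 0.08527597454552215}
```

View pics/top1.png

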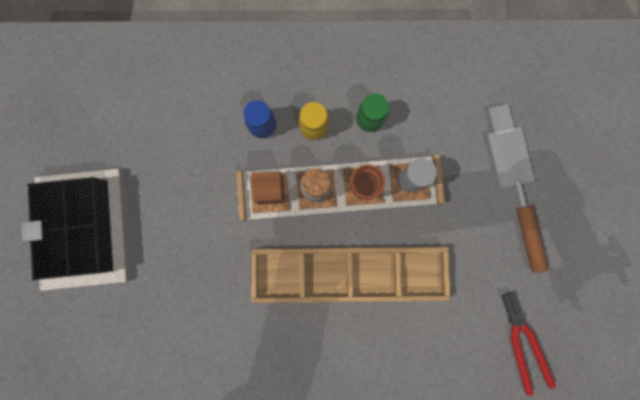

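View pics/scene1.png

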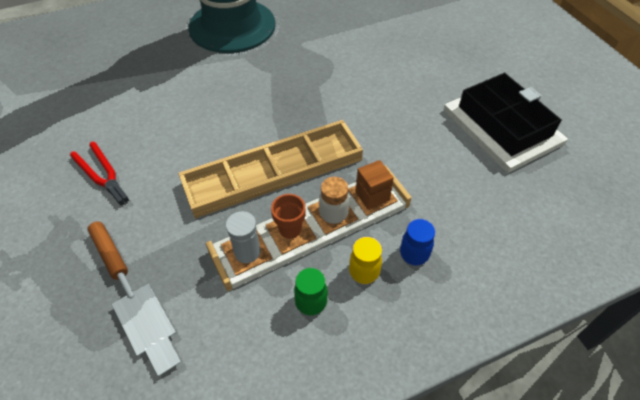

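The top view shows, from left to right, the box (267,187), crock (316,184), pot (367,182) and tin (421,172). The rack centre is at (350,274), nearer the robot. The scene view agrees. Next I measure them.

```bash
cat > m.py <<'E'
from h import *
z=np.load('/tmp/top.npz'); im,d=z['im'],z['d']; w=cloud(d,z['K'],z['P'])
X,Y,Z=w[...,0],w[...,1],w[...,2]
def roi(u0,u1,v0,v1):
    m=np.zeros(d.shape,bool); m[v0:v1,u0:u1]=1; return m
def rect(m):
    p=np.stack([X[m],Y[m]],-1)*1000
    return len(p),p.mean(0).round(1),Z[m].mean().round(4),cv2.minAreaRect(p.astype(np.float32))
print('bench',np.nanmedian(Z[320:380,330:450]))
for n,r,h in(('box',(235,292,150,220),.089),('crock',(292,342,150,220),.097),('pot',(342,392,150,220),.089),('tin',(392,437,145,220),.107)):
    m=roi(*r)&(abs(Z-h)<.006); print(n,rect(m))
m=roi(235,470,235,312)&(abs(Z-.030)<.006); print('rack',rect(m))
m=roi(230,455,145,225)&(abs(Z-.018)<.004); print('ledge',rect(m))
E
python3 m.py
```

```text
bench -0.0011918195759600403
box (838, array([625.4,  61.8]), np.float64(0.0878), ((625.8241577148438, 62.085968017578125), (46.03944778442383, 46.38508987426758), 3.6418492794036865))
crock (627, array([630.2, -16.3]), np.float64(0.0958), ((630.31884765625, -16.556533813476562), (43.79499053955078, 42.826202392578125), 89.81436920166016))
pot (269, array([631.6, -98.8]), np.float64(0.0874), ((631.9168090820312, -98.98397827148438), (54.27622985839844, 54.26123809814453), 89.77825164794922))
tin (669, array([ 643.3, -179.2]), np.float64(0.1058), ((642.9385986328125, -179.48631286621094), (44.37412643432617, 43.39690017700195), 86.44470977783203))
rack (3029, array([480.2, -75.1]), np.float64(0.0287), ((480.78533935546875, -74.32147216796875), (90.33447265625, 335.8935852050781), 0.3095494210720062))
ledge (4470, array([624.7, -54.8]), np.float64(0.018), ((631.89111328125, -61.14250183105469), (86.20999145507812, 344.38140869140625), 4.478097915649414))
```

Call:
servo_tool(
  steps=[
    [0,0,-4,0,0,-8.4],
    [0,0,-4,0,0,-8.4],
    [0,0,-4,0,0,-8.4],
    [0,0,-4,0,0,-8.4],
    [0,0,-4,0,0,-8.4],
    [0,0,-4,0,0,-8.4],
    [0,0,0,0,0,-8.4],
    [0,0,0,0,0,-8.4],
  ],
  gripper=100,
  newtons=30,
)

```text
time: 0.9
tool_pos: [0.2888, -0.582, 0.2155]
tool_rot: [0.682, 0.731, 0.0, -0.0]
force: [0.3, 0.6, -0.5]
grip_width: 0.0855
gripper_force: 0.0
```

Call:
servo_tool(
  steps=[
    [35,21,0,0,0,0],
    [35,21,0,0,0,0],
    [35,21,0,0,0,0],
    [35,21,0,0,0,0],
    [35,21,0,0,0,0],
    [35,21,0,0,0,0],
    [35,21,0,0,0,0],
    [35,21,0,0,0,0],
  ],
)

```text
time: 1.7
tool_pos: [0.4394, -0.2907, 0.2157]
tool_rot: [0.685, 0.729, -0.0, -0.0]
force: [1.6, 0.3, -0.3]
grip_width: 0.0853
gripper_force: 0.0
```

Call:
servo_tool(
  steps=[
    [35,21,0,0,0,0],
    [35,21,0,0,0,0],
    [35,21,0,0,0,0],
    [35,21,0,0,0,0],
    [35,21,0,0,0,0],
    [35,21,0,0,0,0],
    [0,0,0,0,0,0],
    [0,0,0,0,0,0],
  ],
)

```text
time: 2.5
tool_pos: [0.5515, -0.0739, 0.2154]
tool_rot: [0.684, 0.73, -0.0, -0.0]
force: [-0.5, -0.5, -0.1]
grip_width: 0.0856
gripper_force: 0.0
```

Call:
servo_tool(
  steps=[
    [33,21,0,0,0,0],
    [33,21,0,0,0,0],
    [33,21,0,0,0,0],
    [32,20,0,0,0,0],
    [0,0,0,0,0,0],
    [0,0,0,0,0,0],
  ],
)

```text
time: 3.1
tool_pos: [0.626, 0.06, 0.2152]
tool_rot: [0.685, 0.729, -0.001, -0.0]
force: [0.1, 0.1, 0.0]
grip_width: 0.0854
gripper_force: 0.0
```

Run:
```python
from h import *
im,d,K,P=grab('wrist','w1.png'); s=bot.sense(); print(s['tool_pos'],P.round(3))
w=cloud(d,K,P);X,Y,Z=w[...,0],w[...,1],w[...,2]
for n,c,h in(('box',(.626,.062),.089),('crock',(.630,-.0165),.097)):
    m=(abs(Z-h)<.006)&(np.hypot(X-c[0],Y-c[1])<.045)
    if m.sum()>20:
        p=np.stack([X[m],Y[m]],-1)*1000; print(n,m.sum(),Z[m].mean(),cv2.minAreaRect(p.astype(np.float32)))
```

```text
[0.62588803 0.0588486  0.21525007] [[ 0.998  0.06   0.018  0.621]
 [ 0.062 -0.948 -0.311  0.14 ]
 [-0.002  0.312 -0.95   0.397]
 [ 0.     0.     0.     1.   ]]
box 2180 0.0883555105148322 ((624.867431640625, 64.947265625), (45.99665832519531, 45.86992263793945), 3.398153305053711)
crock 1377 0.09624545895114893 ((629.6432495117188, -13.209075927734375), (43.971309661865234, 43.72907638549805), 78.86837005615234)
```

View pics/w1.png

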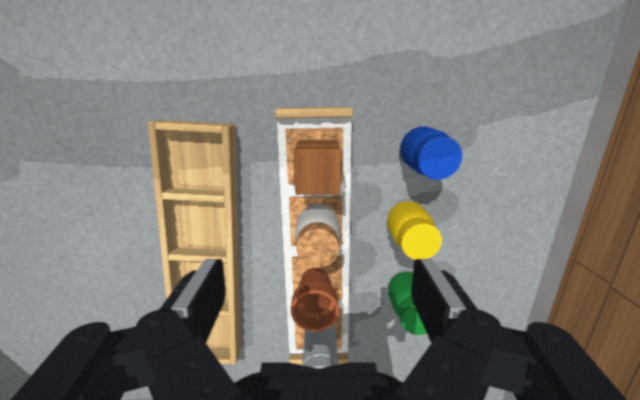

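The wrist view shows the box at (320,165), with the crock, pot and tin below it in the row. The box lies about 4 mm further along y, so I go down for it.

Call:
servo_tool(
  steps=[
    [4,-1,30,0,0,0],
    [0,0,30,0,0,0],
    [0,0,30,0,0,0],
    [0,0,25,0,0,0],
    [0,0,20,0,0,0],
    [0,0,16,0,0,0],
    [0,0,10,0,0,0],
    [0,0,0,0,0,0],
  ],
)

```text
time: 3.95
tool_pos: [0.6242, 0.0638, 0.0537]
tool_rot: [0.685, 0.729, -0.001, -0.001]
force: [0.3, -0.5, 0.4]
grip_width: 0.0857
gripper_force: 0.0
```

Call:
servo_tool(
  steps=[
    [0,0,0,0,0,0],
    [0,0,0,0,0,0],
    [0,0,0,0,0,0],
    [0,0,0,0,0,0],
    [0,0,0,0,0,0],
    [0,0,0,0,0,0],
    [0,0,0,0,0,0],
    [0,0,0,0,0,0],
  ],
  gripper=0,
  newtons=30,
)

```text
time: 4.75
tool_pos: [0.625, 0.0652, 0.0548]
tool_rot: [0.685, 0.729, -0.0, -0.0]
force: [0.9, 0.0, -0.4]
grip_width: -0.0001
gripper_force: 0.0
```

```bash
python3 - <<'E'
from h import *
im,d,K,P=grab('wrist','w2.png')
im,d,K,P=grab('scene','s2.png')
E
python3 -c "
import cv2,numpy as np
a=cv2.imread('pics/w2.png');b=cv2.imread('pics/s2.png')[100:300,150:470]
cv2.imwrite('pics/c2.png',np.hstack([cv2.resize(a,(400,250)),cv2.resize(b,(400,250))]))"
```

```text
(no output)
```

View pics/c2.png

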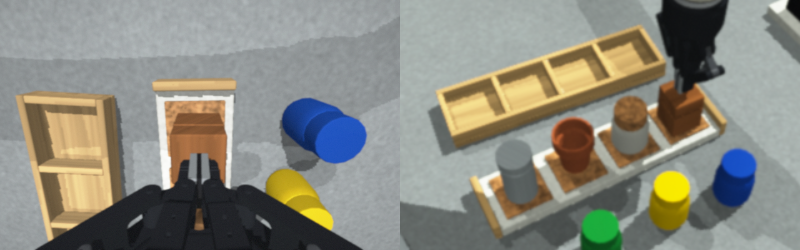

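The wrist view shows the shut finger tips just in front of the box, not around it. The box is still standing. I measure where the tips really are.

Run:
```python
from h import *
s=bot.sense();print(s['tool_pos'],s['qpos'].round(3),s['force'])
for n in('wrist','scene','top'):
    im,d,K,P=grab(n,n+'3.png')
    T=np.append(s['tool_pos'],1); c=np.linalg.inv(P)@T; print(n,'tcp pixel',(K@c[:3]/c[2])[:2].round(0),'depth tcp',c[2].round(3))
    w=cloud(d,K,P);X,Y,Z=w[...,0],w[...,1],w[...,2]
    m=(abs(X-.625)<.045)&(abs(Y-.062)<.07)&(Z>.08)&(Z<.16)
    g=im.astype(int); dark=m&(g.max(-1)<75)
    bx=m&(g[...,0]-g[...,2]>30)
    for nm,q in(('dark',dark),('wood',bx)):
        if q.sum(): print(nm,q.sum(),[(np.percentile(a[q],2).round(3),np.percentile(a[q],98).round(3)) for a in(X,Y,Z)])
b=cv2.imread('pics/top3.png')[130:330,220:480]; a=cv2.imread('pics/wrist3.png')[150:400,180:460]; c=cv2.imread('pics/scene3.png')[100:250,280:450]
r=lambda q:cv2.resize(q,(266,300))
cv2.imwrite('pics/c3.png',np.hstack([r(a),r(b),r(c)]))
```

```text
[0.62501672 0.06512889 0.05483741] [ 0.178  0.649 -0.462  1.731  0.367  0.849 -0.385] [0.68278051 0.36856028 0.83915791]
wrist tcp pixel [318. 230.] depth tcp 0.197
dark 14322 [(np.float64(0.587), np.float64(0.663)), (np.float64(0.055), np.float64(0.08)), (np.float64(0.108), np.float64(0.159))]
wood 5196 [(np.float64(0.602), np.float64(0.647)), (np.float64(0.007), np.float64(0.088)), (np.float64(0.082), np.float64(0.138))]
scene tcp pixel [374. 185.] depth tcp 0.872
dark 442 [(np.float64(0.593), np.float64(0.66)), (np.float64(0.04), np.float64(0.075)), (np.float64(0.082), np.float64(0.159))]
wood 666 [(np.float64(0.605), np.float64(0.649)), (np.float64(-0.007), np.float64(0.085)), (np.float64(0.081), np.float64(0.1))]
top tcp pixel [267. 188.] depth tcp 0.666
wood 174 [(np.float64(0.612), np.float64(0.648)), (np.float64(-0.007), np.float64(0.005)), (np.float64(0.089), np.float64(0.098))]
```

View pics/c3.png

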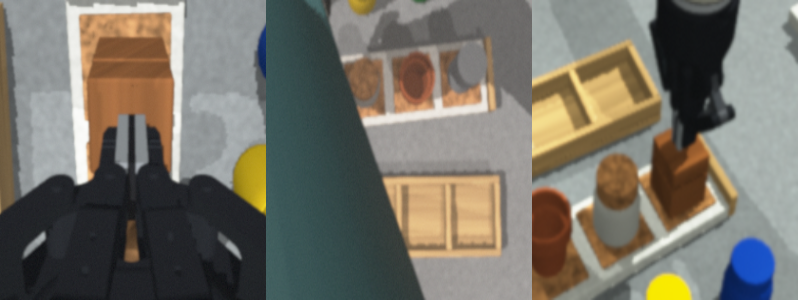

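Run:
```python
from h import *
z=np.load('/tmp/wrist.npz'); im=z['im'];w=cloud(z['d'],z['K'],z['P'])
for v in range(200,300,6): print(v,[(u,*w[v,u].round(3).tolist(),im[v,u].tolist()) for u in(280,306,316,326)])
print(z['d'][200:300:6,316])
```

```text
200 [(280, 0.602, 0.085, 0.062, [157, 103, 64]), (306, 0.617, 0.086, 0.063, [166, 109, 67]), (316, 0.623, 0.087, 0.062, [152, 100, 59]), (326, 0.628, 0.087, 0.063, [157, 104, 64])]
206 [(280, 0.604, 0.086, 0.076, [124, 81, 49]), (306, 0.617, 0.087, 0.075, [127, 82, 49]), (316, nan, nan, nan, [133, 89, 56]), (326, 0.628, 0.087, 0.074, [128, 84, 52])]
212 [(280, 0.605, 0.087, 0.085, [124, 83, 53]), (306, 0.618, 0.087, 0.084, [137, 89, 54]), (316, 0.623, 0.087, 0.083, [129, 86, 52]), (326, 0.628, 0.088, 0.085, [130, 86, 54])]
218 [(280, 0.605, 0.085, 0.088, [160, 105, 64]), (306, 0.618, 0.086, 0.089, [169, 110, 67]), (316, 0.623, 0.086, 0.088, [169, 110, 68]), (326, 0.628, 0.086, 0.088, [168, 109, 67])]
224 [(280, 0.605, 0.082, 0.089, [153, 100, 60]), (306, 0.618, 0.082, 0.088, [164, 108, 64]), (316, 0.623, 0.083, 0.09, [163, 106, 64]), (326, 0.628, 0.083, 0.089, [161, 105, 63])]
230 [(280, 0.605, 0.079, 0.089, [153, 101, 61]), (306, 0.618, 0.079, 0.088, [167, 109, 67]), (316, 0.623, 0.079, 0.088, [163, 108, 64]), (326, 0.628, 0.08, 0.089, [162, 108, 66])]
236 [(280, 0.606, 0.076, 0.089
[... 1426 characters left out ...]
06, 0.047, 0.088, [156, 103, 62]), (306, 0.62, 0.076, 0.13, [129, 134, 137]), (316, 0.624, 0.076, 0.13, [37, 37, 40]), (326, 0.627, 0.076, 0.13, [137, 142, 146])]
290 [(280, 0.606, 0.044, 0.089, [143, 95, 59]), (306, 0.62, 0.077, 0.135, [37, 37, 43]), (316, 0.624, 0.074, 0.132, [42, 44, 44]), (326, 0.627, 0.077, 0.136, [113, 116, 121])]
296 [(280, 0.611, 0.077, 0.14, [45, 41, 42]), (306, 0.62, 0.077, 0.139, [35, 37, 42]), (316, 0.624, 0.072, 0.132, [38, 37, 39]), (326, 0.627, 0.077, 0.139, [33, 36, 40])]
[0.18351835 0.         0.16323568 0.15966213 0.15852512 0.16163549
 0.16168395 0.16268574 0.1508005  0.14554535 0.1398638  0.13528466
 0.1296074  0.12640603 0.12211996 0.12158355 0.12188398]
```

The wrist depth puts the real finger tips at z≈0.098, while the state reports the TCP at 0.055. The tips are therefore about 43 mm short of the reported TCP, and they closed above the box without touching it. I'll apply that offset from now on: open, go 43 mm lower, and grip.

Call:
servo_tool(
  steps=[
    [0,0,-5,0,0,0],
    [0,0,0,0,0,0],
    [0,0,0,0,0,0],
    [0,0,0,0,0,0],
    [0,0,0,0,0,0],
    [0,0,0,0,0,0],
    [0,0,0,0,0,0],
    [0,0,0,0,0,0],
  ],
  gripper=100,
)

```text
time: 5.8
tool_pos: [0.625, 0.0651, 0.0598]
tool_rot: [0.685, 0.729, -0.0, -0.0]
force: [0.3, 0.0, -0.2]
grip_width: 0.0853
gripper_force: 0.0
```

Call:
servo_tool(
  steps=[
    [0,0,10,0,0,0],
    [0,0,10,0,0,0],
    [0,0,10,0,0,0],
    [0,0,8,0,0,0],
    [0,0,5,0,0,0],
    [0,0,4,0,0,0],
    [0,0,0,0,0,0],
  ],
)

```text
time: 6.5
tool_pos: [0.6247, 0.0651, 0.0122]
tool_rot: [0.685, 0.729, -0.0, -0.0]
force: [-0.0, 0.2, 0.0]
grip_width: 0.0851
gripper_force: 0.0
```

Call:
servo_tool(
  steps=[
    [0,0,0,0,0,0],
    [0,0,0,0,0,0],
    [0,0,0,0,0,0],
    [0,0,0,0,0,0],
    [0,0,0,0,0,0],
    [0,0,0,0,0,0],
    [0,0,0,0,0,0],
  ],
  gripper=0,
  newtons=30,
)

```text
time: 7.2
tool_pos: [0.6255, 0.0652, 0.0134]
tool_rot: [0.685, 0.729, 0.0, 0.0]
force: [-0.8, -0.3, 5.1]
grip_width: 0.0455
gripper_force: 32.4
```

Call:
servo_tool(
  steps=[
    [0,0,-10,0,0,0],
    [0,0,-20,0,0,0],
    [0,0,-25,0,0,0],
    [0,-30,0,0,0,0],
    [0,-35,0,0,0,0],
    [0,-35,0,0,0,0],
    [0,-30,0,0,0,0],
    [0,0,0,0,0,0],
  ],
)

```text
time: 8.0
tool_pos: [0.4904, 0.0562, 0.0676]
tool_rot: [0.684, 0.729, -0.002, -0.001]
force: [0.6, -0.5, -1.1]
grip_width: 0.0456
gripper_force: 31.9
```

Call:
servo_tool(
  steps=[
    [-30,-4,0,0,0,0],
    [-36,-4,0,0,0,0],
    [-40,-5,0,0,0,0],
    [-40,-5,0,0,0,0],
    [-40,-5,0,0,0,0],
    [-36,-4,0,0,0,0],
    [-29,-4,0,0,0,0],
    [0,0,0,0,0,0],
  ],
)

```text
time: 8.8
tool_pos: [0.4798, -0.2012, 0.0678]
tool_rot: [0.687, 0.726, -0.001, 0.001]
force: [0.0, -0.1, -0.8]
grip_width: 0.0459
gripper_force: 31.9
```

Call:
servo_tool(
  steps=[
    [0,0,0,0,0,0],
    [0,0,0,0,0,0],
  ],
)

```text
time: 9.0
tool_pos: [0.4805, -0.1943, 0.0679]
tool_rot: [0.684, 0.729, 0.0, -0.0]
force: [-0.5, 0.1, -1.1]
grip_width: 0.0455
gripper_force: 31.9
```

Run:
```python
from h import *
grab('wrist','w4.png');a=cv2.imread('pics/w4.png')
grab('top','t4.png');b=cv2.imread('pics/t4.png')
cv2.imwrite('pics/c4.png',np.hstack([cv2.resize(a,(400,250)),cv2.resize(b,(400,250))]))
```

```text
(no output)
```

View pics/c4.png

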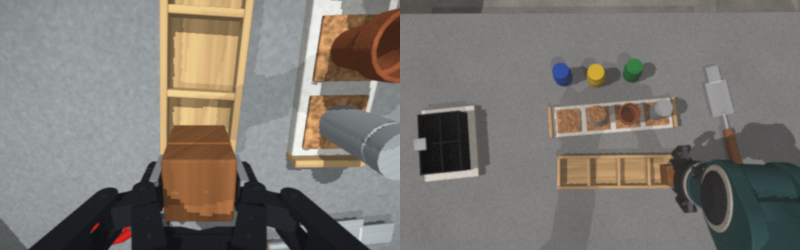

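The wrist view shows the box held upright at (200,170), above the end compartment. Lowering it.

Call:
servo_tool(
  steps=[
    [-2,0,15,0,0,0],
    [0,0,18,0,0,0],
    [0,0,15,0,0,0],
    [0,0,10,0,0,0],
    [0,0,5,0,0,0],
    [0,0,3,0,0,0],
    [0,0,2,0,0,0],
    [0,0,0,0,0,0],
  ],
)

```text
time: 9.9
tool_pos: [0.4805, -0.1975, 0.0]
tool_rot: [0.685, 0.729, 0.0, 0.0]
force: [0.1, -1.1, -0.2]
grip_width: 0.0455
gripper_force: 31.9
```

Call:
servo_tool(
  steps=[
    [0,0,1,0,0,0],
    [0,0,1,0,0,0],
    [0,0,0,0,0,0],
  ],
)

```text
time: 10.2
tool_pos: [0.4806, -0.1977, -0.0017]
tool_rot: [0.685, 0.729, 0.0, 0.0]
force: [-1.5, -0.1, 1.5]
grip_width: 0.0461
gripper_force: 32.1
```

Call:
servo_tool(
  steps=[
    [0,0,0,0,0,0],
    [0,0,0,0,0,0],
    [0,0,0,0,0,0],
    [0,0,0,0,0,0],
    [0,0,0,0,0,0],
    [0,0,-15,0,0,0],
    [0,0,-25,0,0,0],
    [0,0,-25,0,0,0],
  ],
  gripper=100,
)

```text
time: 11.0
tool_pos: [0.4801, -0.1972, 0.0643]
tool_rot: [0.684, 0.729, -0.0, -0.0]
force: [-1.2, -0.6, -0.3]
grip_width: 0.0852
gripper_force: 0.0
```

Call:
servo_tool(
  steps=[
    [0,0,-20,0,0,0],
    [35,0,0,0,0,0],
    [40,0,0,0,0,0],
    [40,25,0,0,0,0],
    [35,34,0,0,0,0],
    [23,34,0,0,0,0],
    [0,34,0,0,0,0],
    [0,34,0,0,0,0],
  ],
)

```text
time: 11.8
tool_pos: [0.6315, -0.013, 0.0843]
tool_rot: [0.684, 0.73, 0.0, 0.0]
force: [0.3, 0.3, 0.3]
grip_width: 0.0854
gripper_force: 0.0
```

Call:
servo_tool(
  steps=[
    [0,0,0,0,0,0],
    [0,0,0,0,0,0],
  ],
)

```text
time: 12.0
tool_pos: [0.6298, -0.0144, 0.0832]
tool_rot: [0.684, 0.729, -0.0, -0.0]
force: [-1.0, 0.6, 0.7]
grip_width: 0.0852
gripper_force: 0.0
```

```bash
cat > look.py <<'E'
from h import *
import sys
im,d,K,P=grab('wrist','wl_%d.png'%int(bot.sense()['time']*100)); s=bot.sense()
R=P[:3,:3]; w=cloud(d,K,P);X,Y,Z=w[...,0],w[...,1],w[...,2]
print('tool',s['tool_pos'].round(4))
from scipy.ndimage import label
for a in sys.argv[1:]:
    x,y,h,r=map(float,a.split(',')); m=(abs(Z-h)<.006)&(np.hypot(X-x,Y-y)<r)
    if m.sum()>20:
        p=np.stack([X[m],Y[m]],-1)*1000; print(a,m.sum(),Z[m].mean().round(4),cv2.minAreaRect(p.astype(np.float32)))
    else: print(a,'none')
E
python3 look.py .63,-.0145,.097,.035 .632,-.098,.089,.04 .643,-.178,.107,.035 .4805,-.197,.074,.035; python3 -c "
import cv2,glob
f=sorted(glob.glob('pics/wl*'))[-1];cv2.imwrite('pics/c5.png',cv2.resize(cv2.imread(f),(400,250)))"
```

```text
tool [ 0.6291 -0.0147  0.0831]
.63,-.0145,.097,.035 4449 0.0963 ((629.594482421875, -13.3876953125), (44.05364990234375, 44.27244186401367), 39.64106369018555)
.632,-.098,.089,.04 1385 0.087 ((632.0853271484375, -93.90377044677734), (51.98723602294922, 55.39655303955078), 67.51702117919922)
.643,-.178,.107,.035 none
.4805,-.197,.074,.035 86 0.0696 ((492.91815185546875, -174.21083068847656), (18.832521438598633, 2.866708993911743), 4.155519008636475)
```

View pics/c5.png

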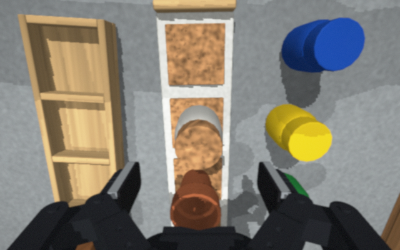

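The wrist view has the crock centred at about (200,145) between the open fingers, with the pot below it. Going down onto the stopper.

Call:
servo_tool(
  steps=[
    [1,0,15,0,0,0],
    [0,0,18,0,0,0],
    [0,0,13,0,0,0],
    [0,0,8,0,0,0],
    [0,0,4,0,0,0],
    [0,0,0,0,0,0],
  ],
)

```text
time: 12.65
tool_pos: [0.6296, -0.0137, 0.0244]
tool_rot: [0.685, 0.729, -0.0, -0.0]
force: [-0.4, 0.3, -0.1]
grip_width: 0.0855
gripper_force: 0.0
```

Call:
servo_tool(
  steps=[
    [0,0,0,0,0,0],
    [0,0,0,0,0,0],
    [0,0,0,0,0,0],
    [0,0,0,0,0,0],
    [0,0,0,0,0,0],
    [0,0,0,0,0,0],
    [0,0,0,0,0,0],
  ],
  gripper=0,
  newtons=30,
)

```text
time: 13.35
tool_pos: [0.6299, -0.0137, 0.026]
tool_rot: [0.685, 0.729, -0.0, 0.0]
force: [-2.5, -1.6, 5.5]
grip_width: 0.0462
gripper_force: 28.7
```

Call:
servo_tool(
  steps=[
    [0,0,-10,0,0,0],
    [0,0,-20,0,0,0],
    [0,0,-25,0,0,0],
    [-5,-25,0,0,0,0],
    [-20,-35,0,0,0,0],
    [-25,-35,0,0,0,0],
    [-25,-35,0,0,0,0],
    [-15,-25,0,0,0,0],
  ],
)

```text
time: 14.15
tool_pos: [0.4785, -0.1156, 0.0802]
tool_rot: [0.685, 0.728, -0.001, 0.0]
force: [0.2, -0.0, -0.9]
grip_width: 0.0462
gripper_force: 28.6
```

Call:
servo_tool(
  steps=[
    [0,0,0,0,0,0],
    [0,0,0,0,0,0],
    [0,0,0,0,0,0],
  ],
)

```text
time: 14.45
tool_pos: [0.4823, -0.1126, 0.0805]
tool_rot: [0.684, 0.729, 0.001, 0.001]
force: [-0.7, -0.2, -1.2]
grip_width: 0.0465
gripper_force: 28.6
```

Run:
```python
from h import *
grab('wrist','w6.png');a=cv2.imread('pics/w6.png')
grab('scene','s6.png');b=cv2.imread('pics/s6.png')[80:330,150:500]
cv2.imwrite('pics/c6.png',np.hstack([cv2.resize(a,(400,280)),cv2.resize(b,(400,280))]))
```

```text
(no output)
```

View pics/c6.png

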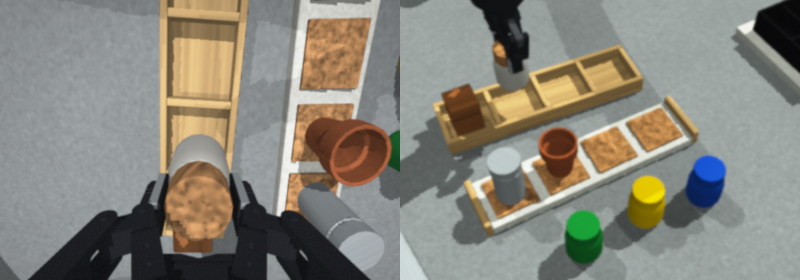

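The scene view shows the box standing in the right-end compartment, with the crock held upright above the next one. Lowering it.

Call:
servo_tool(
  steps=[
    [-2,-1,15,0,0,0],
    [0,0,18,0,0,0],
    [0,0,15,0,0,0],
    [0,0,10,0,0,0],
    [0,0,5,0,0,0],
    [0,0,3,0,0,0],
    [0,0,2,0,0,0],
    [0,0,0,0,0,0],
  ],
)

```text
time: 15.35
tool_pos: [0.4804, -0.1153, 0.0121]
tool_rot: [0.685, 0.729, 0.0, 0.0]
force: [-0.1, 0.4, -2.3]
grip_width: 0.0462
gripper_force: 28.6
```

Call:
servo_tool(
  steps=[
    [0,0,1,0,0,0],
    [0,0,1,0,0,0],
    [0,0,0,0,0,0],
  ],
)

```text
time: 15.65
tool_pos: [0.4808, -0.1153, 0.011]
tool_rot: [0.685, 0.729, 0.0, 0.001]
force: [-1.9, 1.0, 7.4]
grip_width: 0.0462
gripper_force: 31.0
```

Call:
servo_tool(
  steps=[
    [0,0,0,0,0,0],
    [0,0,0,0,0,0],
    [0,0,0,0,0,0],
    [0,0,0,0,0,0],
    [0,0,0,0,0,0],
    [0,0,-15,0,0,0],
    [0,0,-25,0,0,0],
    [0,0,-25,0,0,0],
  ],
  gripper=100,
)

```text
time: 16.45
tool_pos: [0.4796, -0.1151, 0.0752]
tool_rot: [0.684, 0.729, -0.0, -0.001]
force: [-0.2, -0.3, 0.5]
grip_width: 0.0856
gripper_force: 0.0
```

Call:
servo_tool(
  steps=[
    [0,0,-10,0,0,0],
    [2,30,0,0,0,0],
    [2,35,0,0,0,0],
    [2,35,0,0,0,0],
    [2,30,0,0,0,0],
    [1,22,0,0,0,0],
    [0,0,0,0,0,0],
    [0,0,0,0,0,0],
  ],
)

```text
time: 17.25
tool_pos: [0.6302, -0.0966, 0.0837]
tool_rot: [0.684, 0.729, -0.001, -0.001]
force: [0.1, -0.2, 0.3]
grip_width: 0.0853
gripper_force: 0.0
```

```bash
python3 look.py .632,-.096,.089,.04 .643,-.178,.107,.035
```

```text
tool [ 0.6298 -0.0969  0.0839]
.632,-.096,.089,.04 2130 0.0876 ((631.6280517578125, -95.80119323730469), (55.30474853515625, 55.04648971557617), 73.48281860351562)
.643,-.178,.107,.035 2018 0.1059 ((641.1279296875, -166.3549041748047), (43.54275894165039, 24.155820846557617), 12.228438377380371)
```

Call:
servo_tool(
  steps=[
    [1,1,15,0,0,0],
    [0,0,18,0,0,0],
    [0,0,15,0,0,0],
    [0,0,10,0,0,0],
    [0,0,5,0,0,0],
    [0,0,1,0,0,0],
    [0,0,0,0,0,0],
  ],
)

```text
time: 18.0
tool_pos: [0.6324, -0.0956, 0.021]
tool_rot: [0.685, 0.729, 0.0, 0.0]
force: [-0.2, 0.0, 0.5]
grip_width: 0.0852
gripper_force: 0.0
```

Call:
servo_tool(
  steps=[
    [0,0,0,0,0,0],
    [0,0,0,0,0,0],
    [0,0,0,0,0,0],
    [0,0,0,0,0,0],
    [0,0,0,0,0,0],
    [0,0,0,0,0,0],
    [0,0,0,0,0,0],
  ],
  gripper=0,
  newtons=30,
)

```text
time: 18.7
tool_pos: [0.6326, -0.0959, 0.022]
tool_rot: [0.685, 0.729, 0.0, 0.001]
force: [-2.2, 0.3, 5.4]
grip_width: 0.0547
gripper_force: 30.9
```

Call:
servo_tool(
  steps=[
    [0,0,-10,0,0,0],
    [0,0,-20,0,0,0],
    [0,0,-25,0,0,0],
    [14,-20,0,0,0,0],
    [20,-32,0,0,0,0],
    [20,-36,0,0,0,0],
    [20,-36,0,0,0,0],
    [0,-24,0,0,0,0],
  ],
)

```text
time: 19.5
tool_pos: [0.477, -0.0284, 0.0763]
tool_rot: [0.683, 0.73, -0.0, -0.0]
force: [0.7, -0.6, -1.8]
grip_width: 0.0544
gripper_force: 31.9
```

Call:
servo_tool(
  steps=[
    [0,0,0,0,0,0],
    [0,0,0,0,0,0],
    [0,0,0,0,0,0],
  ],
)

```text
time: 19.8
tool_pos: [0.4814, -0.0314, 0.0764]
tool_rot: [0.685, 0.729, 0.001, 0.001]
force: [0.3, -0.2, -0.9]
grip_width: 0.0542
gripper_force: 32.0
```

Run:
```python
from h import *
grab('wrist','w7.png');a=cv2.imread('pics/w7.png')
grab('scene','s7.png');b=cv2.imread('pics/s7.png')[80:330,150:500]
cv2.imwrite('pics/c7.png',np.hstack([cv2.resize(a,(400,280)),cv2.resize(b,(400,280))]))
```

```text
(no output)
```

View pics/c7.png

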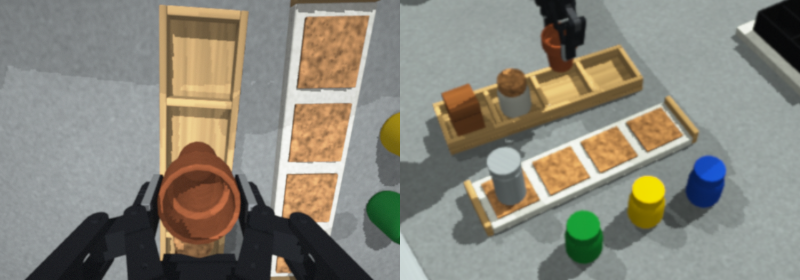

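The crock is standing in its compartment, and the pot is upright in the grip above the next one. Lowering it.

Call:
servo_tool(
  steps=[
    [-1,-1,15,0,0,0],
    [0,0,18,0,0,0],
    [0,0,15,0,0,0],
    [0,0,10,0,0,0],
    [0,0,5,0,0,0],
    [0,0,3,0,0,0],
    [0,0,2,0,0,0],
    [0,0,0,0,0,0],
  ],
)

```text
time: 20.7
tool_pos: [0.4791, -0.0322, 0.0081]
tool_rot: [0.685, 0.729, 0.0, 0.0]
force: [0.5, -0.1, -0.1]
grip_width: 0.0542
gripper_force: 32.0
```

Call:
servo_tool(
  steps=[
    [0,0,1,0,0,0],
    [0,0,1,0,0,0],
    [0,0,0,0,0,0],
  ],
)

```text
time: 21.0
tool_pos: [0.4794, -0.0323, 0.0069]
tool_rot: [0.685, 0.729, 0.0, 0.001]
force: [-2.6, -0.5, 8.1]
grip_width: 0.0542
gripper_force: 32.4
```

Call:
servo_tool(
  steps=[
    [0,0,0,0,0,0],
    [0,0,0,0,0,0],
    [0,0,0,0,0,0],
    [0,0,0,0,0,0],
    [0,0,0,0,0,0],
    [0,0,-15,0,0,0],
    [0,0,-25,0,0,0],
    [0,0,-30,0,0,0],
  ],
  gripper=100,
)

```text
time: 21.8
tool_pos: [0.4779, -0.032, 0.0758]
tool_rot: [0.684, 0.729, -0.001, -0.001]
force: [0.1, -0.3, 1.0]
grip_width: 0.0855
gripper_force: 0.0
```

Call:
servo_tool(
  steps=[
    [0,0,-25,0,0,0],
    [-20,20,0,0,0,0],
    [-33,32,0,0,0,0],
    [-34,34,0,0,0,0],
    [-34,34,0,0,0,0],
    [-34,33,0,0,0,0],
    [0,0,0,0,0,0],
    [0,0,0,0,0,0],
  ],
)

```text
time: 22.6
tool_pos: [0.6409, -0.1778, 0.0997]
tool_rot: [0.685, 0.728, -0.0, -0.001]
force: [-1.0, 0.4, -0.6]
grip_width: 0.0851
gripper_force: 0.0
```

```bash
python3 look.py .642,-.177,.107,.035
```

```text
tool [ 0.6405 -0.1765  0.1001]
.642,-.177,.107,.035 4296 0.1064 ((642.92919921875, -176.85610961914062), (44.27360534667969, 44.67574691772461), 10.617156028747559)
```

Call:
servo_tool(
  steps=[
    [0,2,18,0,0,0],
    [0,0,22,0,0,0],
    [0,0,20,0,0,0],
    [0,0,14,0,0,0],
    [0,0,9,0,0,0],
    [0,0,4,0,0,0],
    [0,0,0,0,0,0],
  ],
)

```text
time: 23.35
tool_pos: [0.6432, -0.1769, 0.0136]
tool_rot: [0.684, 0.729, -0.0, -0.0]
force: [0.1, 0.0, 0.9]
grip_width: 0.0857
gripper_force: 0.0
```

Call:
servo_tool(
  steps=[
    [0,0,0,0,0,0],
    [0,0,0,0,0,0],
    [0,0,0,0,0,0],
    [0,0,0,0,0,0],
    [0,0,0,0,0,0],
    [0,0,0,0,0,0],
    [0,0,0,0,0,0],
  ],
  gripper=0,
  newtons=35,
)

```text
time: 24.05
tool_pos: [0.6437, -0.1774, 0.0147]
tool_rot: [0.685, 0.729, 0.0, 0.0]
force: [-1.3, 0.1, 5.5]
grip_width: 0.0434
gripper_force: 38.6
```

Call:
servo_tool(
  steps=[
    [0,0,-10,0,0,0],
    [0,0,-20,0,0,0],
    [0,0,-30,0,0,0],
    [0,0,-25,0,0,0],
    [25,0,0,0,0,0],
    [35,-5,0,0,0,0],
    [40,-10,0,0,0,0],
    [40,-15,0,0,0,0],
  ],
)

```text
time: 24.85
tool_pos: [0.6043, -0.038, 0.099]
tool_rot: [0.685, 0.729, 0.0, 0.0]
force: [0.5, 0.4, -1.5]
grip_width: 0.0434
gripper_force: 39.1
```

Call:
servo_tool(
  steps=[
    [35,-20,0,0,0,0],
    [30,-25,0,0,0,0],
    [20,-30,0,0,0,0],
    [13,-27,0,0,0,0],
    [0,-17,0,0,0,0],
    [0,0,0,0,0,0],
    [0,0,0,0,0,0],
    [0,0,0,0,0,0],
  ],
)

```text
time: 25.65
tool_pos: [0.4809, 0.0507, 0.0992]
tool_rot: [0.685, 0.729, 0.001, 0.0]
force: [0.3, 0.4, -1.3]
grip_width: 0.0431
gripper_force: 39.1
```

Run:
```python
from h import *
grab('wrist','w8.png');a=cv2.imread('pics/w8.png')
grab('scene','s8.png');b=cv2.imread('pics/s8.png')[80:330,150:500]
cv2.imwrite('pics/c8.png',np.hstack([cv2.resize(a,(400,280)),cv2.resize(b,(400,280))]))
```

```text
(no output)
```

View pics/c8.png

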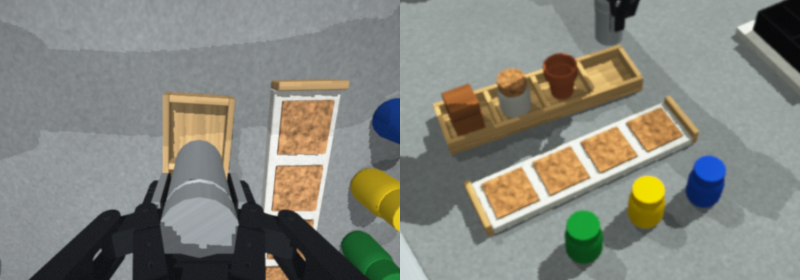

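Three are in place, and the tin is upright above the leftmost compartment. Lowering it.

Call:
servo_tool(
  steps=[
    [0,0,20,0,0,0],
    [0,0,25,0,0,0],
    [0,0,20,0,0,0],
    [0,0,15,0,0,0],
    [0,0,10,0,0,0],
    [0,0,5,0,0,0],
    [0,0,3,0,0,0],
    [0,0,0,0,0,0],
  ],
)

```text
time: 26.55
tool_pos: [0.4799, 0.051, 0.001]
tool_rot: [0.685, 0.729, 0.0, 0.0]
force: [-0.4, 0.1, -0.8]
grip_width: 0.0432
gripper_force: 39.1
```

Call:
servo_tool(
  steps=[
    [0,0,1,0,0,0],
    [0,0,1,0,0,0],
    [0,0,0,0,0,0],
  ],
)

```text
time: 26.85
tool_pos: [0.4802, 0.051, -0.0004]
tool_rot: [0.685, 0.729, 0.0, 0.001]
force: [-1.5, 0.4, 4.4]
grip_width: 0.0435
gripper_force: 39.2
```

Call:
servo_tool(
  steps=[
    [0,0,0,0,0,0],
    [0,0,0,0,0,0],
    [0,0,0,0,0,0],
    [0,0,0,0,0,0],
    [0,0,0,0,0,0],
    [0,0,-15,0,0,0],
    [0,0,-25,0,0,0],
    [0,0,-30,0,0,0],
  ],
  gripper=100,
)

```text
time: 27.65
tool_pos: [0.4786, 0.051, 0.0689]
tool_rot: [0.684, 0.729, -0.001, -0.001]
force: [0.8, -0.2, -0.4]
grip_width: 0.0853
gripper_force: 0.0
```

Call:
servo_tool(
  steps=[
    [0,0,-30,0,0,0],
    [20,0,-30,0,0,0],
    [35,0,0,0,0,0],
    [40,0,0,0,0,0],
    [35,0,0,0,0,0],
    [20,0,0,0,0,0],
    [0,0,0,0,0,0],
    [0,0,0,0,0,0],
  ],
)

```text
time: 28.45
tool_pos: [0.47, 0.2004, 0.1286]
tool_rot: [0.684, 0.729, -0.0, 0.0]
force: [0.1, -0.6, -0.1]
grip_width: 0.0854
gripper_force: 0.0
```

Run:
```python
from h import *
grab('scene','s9.png');a=cv2.imread('pics/s9.png')[60:310,150:550]
grab('wrist','w9.png');b=cv2.imread('pics/w9.png')
cv2.imwrite('pics/c9.png',np.hstack([cv2.resize(a,(400,250)),cv2.resize(b,(400,250))]))
```

```text
(no output)
```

View pics/c9.png

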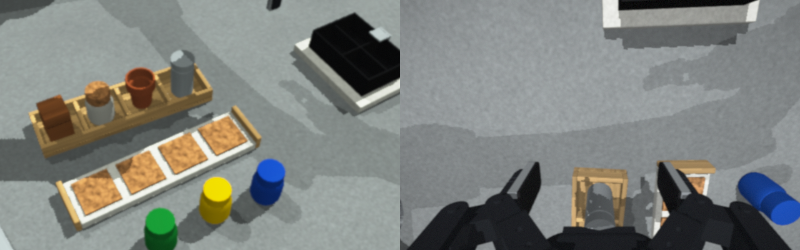

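All four stand upright in the rack, one to a compartment, at (55,115), (98,103), (140,88) and (182,75) in the scene crop. The arm is clear of them.

```bash
python3 -c "
from workcell import bot
print(bot.sign_off())"
```

```text
the job is handed in; nothing more can be done
None
```

Done and handed in at about 28.6 s: the rack now holds, left to right, tin, pot, crock and box, all upright and released; the first grip closed on air above the box because the finger tips sit about 43 mm short of the reported TCP, and I corrected for that from then on.

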